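# Nudge the slide box home in the angle stop

## Task

Push the closed slide box along the desk into the corner of the low aluminium angle stop, until its long hinged side lies flush along the long fence and its end is flush against the short fence. Only push it: do not lift or tip it. Leave the petri dish, the round tin and the spare lens where they stand, and finish with the hand clear.

Things in the scene. Friction and masses are not known exactly. Their poses are not given: they have to be found in the camera images.
- slide_box: Loose closed slide box, about 0.35 kg, lid fixed shut, 66 mm (its x) by 98 mm (its y), 38 mm high. Origin at the centre of its underside, z up. Side faces: x = +33 mm, plain hinged long side, goes to the long fence; y = +49 mm, end that goes to the short fence; y = -49 mm, free end; x = -33 mm, front. It starts turned at most 0.4 rad from square to the stop, 39 to 107 mm short of home each way.
- box_lip (a point): Middle of the lid's lip on the slide box's front long side. The lip stands out 3 mm beyond the box's front, to x = -36 mm in the box's frame, from 27 to 34 mm above the desk, nearly the whole length of the box.
- angle_stop: Fixed stop on the desk: two upright aluminium fences, 4 mm thick, 40 mm high, meeting at a right angle. Origin at the inside of the corner, desk height, z up. Inner face of the long fence: plane x = 0, from y = 0 to -160 mm; of the short fence: plane y = 0, from x = 0 to -70 mm. The box comes from x < 0, y < 0. Feet 4 mm thick, 25 mm wide, with screw heads, lie outside, at x > 0 and y > 0.
- home (a point): Point on the desk, fixed to the stop, where the slide box's origin lies when it is fully home: x = -33 mm, y = -49 mm in the stop's frame. The box's x and y axes then point like the stop's.
- pin_tin: Bystander: loose round tin, 55 mm across, 23 mm high, standing behind the long fence. Origin at the centre of its underside. Leave it alone.
- spare_objective: Bystander: loose round black lens, 62 mm across, 37 mm high, standing behind the long fence. Origin at the centre of its underside. Leave it alone.
- petri_a: Bystander: loose round petri dish, 64 mm across, 15 mm high, standing behind the long fence. Origin at the centre of its underside. Leave it alone. Left of the work rises a tall fixed white instrument stand, 0.44 m high: x 0.38 to 0.70 m, y from -0.06 m (a knob at x 0.45 to 0.51 m, 0.12 m high, from -0.10 m) to 0.07 m.

How it is judged:
By the outcome, as a careful person would: the job done as asked, in the order asked, and still so for the second after the job is handed in, with the robot touching nothing.
It also fails if it takes over 58 s, if anything falls off the work surface, if the arm or the gripper's body presses on something with over 40 N, if the wrist force passes 120 N, or if a joint passes its speed limit or range.

## Robot

A 6-joint arm with a two-finger parallel gripper is mounted at the origin on a cart in front of the work surface, level with it; the furniture and walls round the work are solid. World frame = base frame: x ahead of the robot, y to its left, z up, the work surface at z = 0. Lengths are in m, angles in rad, forces in N, time in s.
With the tool pointing down it reaches from about 0.25 to 0.85 m from the base axis. Payload 12.5 kg.
Tool frame: the origin (TCP) lies on the centre line of the jaws, within the pads' length; the fingertips stand 8 mm ahead of it and the grasp point (between the pads) lies 11 mm behind it; z points along the fingers, y is the line along which they close (so a half turn about z gives the same grasp; the last joint's range is limited). The gripper opens to 93 mm and grips with 3 to 60 N. Pads are 15 mm wide; open, the fingers measure 128 mm over their backs; the gripper's body (75 mm by 188 mm) begins 65 mm behind the grasp point.
Start: joints at [1.183, 0.351, 1.652, -0, 1.139, -0.085], TCP at [0.164, 0.525, 0.227] pointing down, gripper open.
Joint ranges: [-2.75, 2.75], [-0.79, 2.1], [0.01, 2.65], [-1.57, 4.71], [0.07, 3.14], [-2.87, 2.87]. Speed limits (rad/s): [2.22, 2.22, 2.79, 3.14, 3.14, 3.14].

## Interface

Orientations are given as a unit quaternion [x, y, z, w].
In Python, from station import arm, claw, planner, get_state, capture, close_job gives the robot as it stands. The module is installed in compiled form; this text tells all that it offers. Calls block until the motion is done:
- arm.movep(position, orientation): joint-space move of the TCP to a pose.
- arm.servo_line(position, ori=None, feed=0.15, contact_N=None): straight line of the TCP; ori=None keeps the orientation; feed is the mean speed in m/s. With contact_N (N) it stops when the force on the tool has changed by that much, and returns True; else False.
- arm.set_joints(angles): joint-space move.
- claw.open_gripper() and claw.close(strength=None): open the fingers fully, or close them until they stop; strength is the grip in N (None keeps the last).
- arm.sleep(seconds).
- planner.ik(position, orientation): joint angles nearest the present ones, or None.
- get_state(): the state.
- capture(name): name is "scene" or "top" or "wrist"; returns a dict with "frame" (420x560x3 uint8, blue, green, red), "z_map" (420x560 float32, m along the optical axis (not along the pixel's ray), 0 where there is no reading), "K" (3x3 intrinsics, pixels), "rvec" (rotation vector, rad) and "tvec" (3), from world to camera coordinates, as OpenCV has them. Camera axes: x right, y down, z forward; pixel columns grow to the right and rows downward; lengths in m; the calibration is good to about 2 mm. A picture is of the moment at which its call begins.
A pose or a line that the arm cannot do raises arm.IKError and nothing moves.
- close_job(): hands the job in; it is judged then, once.
The state is a dict: "t": time; "joint_pos": joint angles; "dq": joint speeds; "joint_efforts": joint torques, N m; "position": TCP position; "tool_rot": TCP orientation; "wrist_force": force on the tool from outside, world axes, zero at the start; "wrist_torque": the same for the moment, N m; "width": opening from 0.0 (shut) to 1.0 (fully open); "grasp_force": force on a finger pad.
Only numpy, scipy, OpenCV 4.12 (cv2) and the standard library are available. Lean on these libraries where they do the work, as an engineer would, in place of code of your own. Each camera call takes 0.05 s, during which the arm holds its last target. There are 200 camera calls.

## Working session

There is one attempt and no reset: what is moved stays moved. The work goes in short steps, each a Python script; the robot and the scene stay as the last script left them, time stands still between calls to the robot, and variables do not carry over. Pictures are saved under pics/ and viewed, at most 10 in all, crops included, and the job is handed in when it is done.

```bash
mkdir -p pics
cat > h.py <<'E'
import numpy as np, cv2
from station import arm, claw, planner, get_state, capture, close_job
def cloud(c):
    K=c["K"];R=cv2.Rodrigues(np.array(c["rvec"],float))[0];z=c["z_map"]
    v,u=np.mgrid[:z.shape[0],:z.shape[1]]
    P=np.stack([(u-K[0,2])/K[0,0]*z,(v-K[1,2])/K[1,1]*z,z],-1)
    W=(P-np.ravel(c["tvec"]))@R; W[z<=0]=np.nan
    return W
E
python3 - <<'E'
from h import *
s=get_state();print(s["t"],s["position"],s["tool_rot"],s["wrist_force"],s["width"])
for n in("scene","top"):
    c=capture(n);np.savez("pics/"+n,**c);cv2.imwrite(f"pics/{n}0.png",c["frame"])
    R=cv2.Rodrigues(np.array(c["rvec"],float))[0];print(n,-R.T@np.ravel(c["tvec"]),R[2],c["K"][0,0],(c["z_map"]>0).mean())
E
```

```text
0.0 [0.16386178 0.5246952  0.22609898] [ 1.50820497e-01  9.88561001e-01 -5.58079557e-04 -1.19535081e-04] [0.44213838 0.38266669 0.19584982] 1.0007115069097934
scene [ 0.11057979 -0.54259163  0.67849479] [ 0.58197289  0.34662559 -0.7356346 ] 446.43341980193804 0.9955697278911565
top [ 0.47174921 -0.22602022  0.91199653] [ 0.1228017  -0.00900387 -0.99239038] 521.1511027906078 0.995875850340136
```

View pics/top0.png

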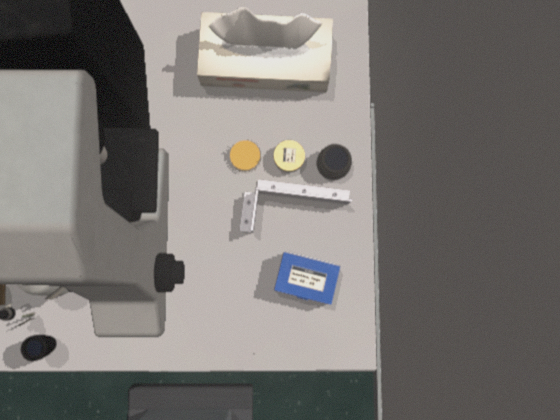

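View pics/scene0.png

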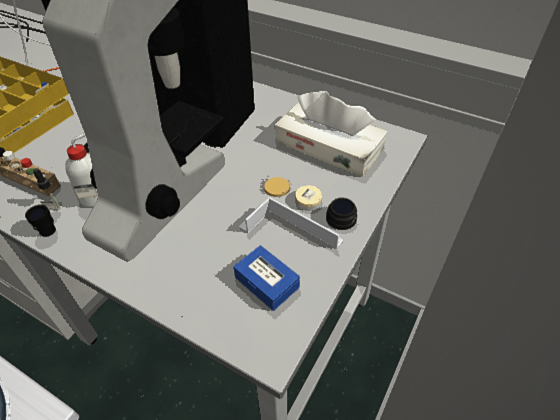

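The top view shows the blue box at about px (308,279), the stop's corner at about (257,190), with the long fence running right (−y). The bystanders are behind it at (245,155), (289,155) and (335,161). Next I'll fit poses.

Run:
```python
from h import *
for n in("top","scene"):
    c=dict(np.load(f"pics/{n}.npz"));W=cloud(c);f=c["frame"].astype(int)
    x,y,z=W[...,0],W[...,1],W[...,2]
    roi=(x>.2)&(x<.75)&(y<-.1)&(y>-.45)
    d=roi&(abs(z)<.006);print(n,"desk z",np.median(z[d]))
    blue=roi&(f[...,0]>f[...,2]+60)
    print("blue z pct",np.percentile(z[blue],[5,50,95]))
    b=blue|(roi&(z>.03)&(x<.5)&(y<-.2)&(abs(z-.038)<.006))
    t=blue&(z>.031)
    hull=cv2.convexHull(W[t][:,:2].astype(np.float32)*1000)
    r=cv2.minAreaRect(hull);print("box rect",r,np.round(cv2.boxPoints(r)).tolist())
    # fences: high points not blue, gray
    g=roi&(z>.012)&(z<.05)&~cv2.dilate(blue.astype(np.uint8),np.ones((9,9))).astype(bool)
    nn,lab,st,ce=cv2.connectedComponentsWithStats(g.astype(np.uint8))
    for i in range(1,nn):
        if st[i,4]>60:
            m=lab==i; print(i,st[i],np.round(W[m].min(0),3),np.round(W[m].max(0),3),np.round(np.median(W[m],0),3))
```

```text
top desk z 0.00011691593198394056
blue z pct [0.03400229 0.03653927 0.03901716]
box rect ((473.6814270019531, -291.4591369628906), (96.77596282958984, 65.01551055908203), 75.66314697265625) [[430.0, -330.0], [493.0, -346.0], [517.0, -253.0], [454.0, -237.0]]
1 [274 140  31  31 775] [ 0.661 -0.29   0.012] [ 0.716 -0.237  0.026] [ 0.688 -0.263  0.02 ]
2 [317 143  35  36 941] [ 0.648 -0.372  0.012] [ 0.709 -0.313  0.041] [ 0.675 -0.341  0.034]
4 [251 187 101  45 589] [ 0.554 -0.367  0.012] [ 0.627 -0.197  0.044] [ 0.613 -0.265  0.038]
5 [293 270  29  16 263] [ 0.462 -0.315  0.034] [ 0.487 -0.268  0.041] [ 0.474 -0.292  0.037]
scene desk z 3.9889460226895565e-05
blue z pct [0.01166999 0.03608128 0.03799752]
box rect ((473.8834533691406, -291.4476318359375), (98.76801300048828, 68.00701141357422), 75.20672607421875) [[428.0, -331.0], [494.0, -348.0], [519.0, -252.0], [454.0, -235.0]]
2 [295 185  27  22 471] [ 0.66  -0.291  0.012] [ 0.715 -0.235  0.024] [ 0.685 -0.264  0.02 ]
3 [ 245  197   94   48 1065] [ 0.553 -0.368  0.012] [ 0.628 -0.197  0.043] [ 0.611 -0.262  0.029]
4 [326 197  32  30 690] [ 0.648 -0.373  0.012] [ 0.705 -0.314  0.039] [ 0.668 -0.346  0.033]
5 [257 263  19  16 102] [ 0.466 -0.311  0.034] [ 0.483 -0.272  0.04 ] [ 0.474 -0.292  0.037]
```

```bash
python3 -c "
import cv2
a=cv2.imread('pics/top0.png')[140:320,210:380];cv2.imwrite('pics/topc.png',cv2.resize(a,None,fx=3.3,fy=3.3,interpolation=cv2.INTER_CUBIC)[:600])"
```

```text
(no output)
```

View pics/topc.png

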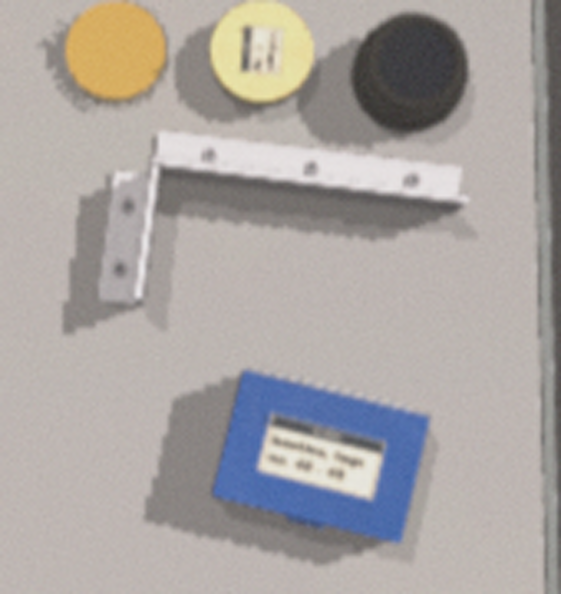

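The crop shows the box, with the hinged side towards the fence, turned a little more than the stop. The box centre agrees to 1 mm between the two views. Next I'll fit the stop's lines.

```bash
cat >> h.py <<'E'
def line(P,n=400):
    rng=np.random.default_rng(0);best=None
    for _ in range(n):
        a,b=P[rng.choice(len(P),2,False)];d=(b-a)/(np.linalg.norm(b-a)+1e-9)
        if np.linalg.norm(b-a)<.03: continue
        e=abs((P-a)@[-d[1],d[0]]);m=e<.0025
        if best is None or m.sum()>best.sum(): best=m
    vx,vy,x0,y0=cv2.fitLine(P[best].astype(np.float32),cv2.DIST_L2,0,.01,.01).ravel()
    return np.array([x0,y0]),np.array([vx,vy]),best.sum()
E
python3 - <<'E'
from h import *
for n in("top","scene"):
    c=dict(np.load(f"pics/{n}.npz"));W=cloud(c);f=c["frame"].astype(int)
    x,y,z=W[...,0],W[...,1],W[...,2]
    for lo,hi in((.010,.033),(.036,.046)):
        m=(z>lo)&(z<hi)&(x>.54)&(x<.635)&(y>-.38)&(y<-.19)
        P=W[m][:,:2]
        p,d,k=line(P[P[:,1]<-.22]); q,e,l=line(P[P[:,0]<.605])if (P[:,0]<.605).sum()>20 else (p,d,0)
        t=np.linalg.solve(np.c_[d,-e],q-p) if l else [0]
        print(n,lo,"long yaw",np.degrees(np.arctan(-d[0]/d[1])),k,"short yaw",np.degrees(np.arctan(e[1]/e[0])),l,"corner",p+d*t[0])
        s=(P-(p+d*t[0])); d=d*np.sign(d[1]); print("  extent y",np.percentile(s@d,[0,100]), "x",np.percentile(s@[d[1],-d[0]],[0,2,98,100]))
E
```

```text
top 0.01 long yaw -7.030263 191 short yaw -8.10674 19 corner [ 0.62361014 -0.2095994 ]
  extent y [-0.1578805   0.00395096] x [-0.06992217 -0.06578148  0.00055178  0.00067154]
top 0.036 long yaw -7.1188574 222 short yaw -7.103205 70 corner [ 0.62567145 -0.20730704]
  extent y [-0.16098287  0.00208967] x [-0.07166776 -0.06581989  0.00220174  0.00275157]
scene 0.01 long yaw -7.0259943 501 short yaw -7.646422 145 corner [ 0.62367654 -0.20880723]
  extent y [-0.16035425  0.00352203] x [-0.07101211 -0.06835671  0.00167574  0.00320642]
scene 0.036 long yaw -7.1754317 179 short yaw -6.7974215 55 corner [ 0.62485784 -0.20744964]
  extent y [-0.16112759  0.00367175] x [-0.07151586 -0.06803667  0.00333941  0.00490052]
```

```bash
cat >> h.py <<'E'
C=np.array([.6237,-.209]);A=np.radians(-7.1)
ex=np.array([np.cos(A),np.sin(A)]);ey=np.array([-ex[1],ex[0]])
def w(x,y,z): return list(C+x*ex+y*ey)+[z]
def down(ty):  # tool y heading (rad), pointing down
    th=(ty+np.pi/2)/2; return [np.cos(th),np.sin(th),0,0]
QX=down(A+np.pi/2); QY=down(A)
def box():
    r=[]
    for n in("top","scene"):
        c=capture(n);W=cloud(c);f=c["frame"].astype(int);x,y,z=W[...,0],W[...,1],W[...,2]
        t=(x>.3)&(x<.75)&(y<-.1)&(y>-.45)&(f[...,0]>f[...,2]+60)&(z>.031)&(z<.05)
        b=cv2.minAreaRect(cv2.convexHull(W[t][:,:2].astype(np.float32)*1000))
        d=np.array(b[0])/1000-C;a=(b[2]+45)%90-45-np.degrees(A)
        r.append((n,np.round([d@ex*1e3,d@ey*1e3,a],1),np.round(b[1],1),np.round(z[t].max()*1e3,1)))
        cv2.imwrite(f"pics/{n}_last.png",c["frame"])
    print(r)
E
python3 - <<'E'
from h import *
q0=np.array(get_state()["joint_pos"])
for ty in (A+np.pi/2,A-np.pi/2): print("X",[np.round(planner.ik(w(x,-.104,z),down(ty)),2) if planner.ik(w(x,-.104,z),down(ty)) is not None else None for x,z in((-.21,.15),(-.08,.02))])
for ty in (A,A+np.pi): print("Y",[(lambda q:None if q is None else np.round(q,2))(planner.ik(w(-.04,y,z),down(ty))) for y,z in((-.19,.12),(-.11,.02))])
a=np.radians(73)
for k in(1,-1): print("A",(lambda q:None if q is None else np.round(q,2))(planner.ik([.29*np.cos(a),.29*np.sin(a),.25],down(a+k*np.pi/2))))
print(w(-.21,-.104,.15))
E
```

```text
X [array([-0.71,  0.35,  1.87, -0.  ,  0.92, -2.16]), array([-0.59,  0.73,  1.61, -0.  ,  0.8 , -2.04])]
X [array([-0.71,  0.35,  1.87, -0.  ,  0.92,  0.98]), array([-0.59,  0.73,  1.61, -0.  ,  0.8 ,  1.1 ])]
Y [array([-0.68,  0.7 ,  1.36, -0.  ,  1.08, -0.56]), array([-0.57,  0.78,  1.5 , -0.  ,  0.86, -0.45])]
Y [array([-0.68,  0.7 ,  1.36, -0.  ,  1.08,  2.59]), array([-0.57,  0.78,  1.5 , -0.  ,  0.86,  2.69])]
A [ 1.11 -0.2   2.19 -0.    1.15 -1.73]
A [ 1.11 -0.2   2.19 -0.    1.15  1.41]
[np.float64(0.4024557394630362), np.float64(-0.2862462114245874), 0.15]
```

```bash
sed -i 's/^QX=.*/QX=down(A-np.pi\/2); QY=down(A)/' h.py
python3 - <<'E'
from h import *
a=np.radians(73)
q=np.array(planner.ik([.29*np.cos(a),.29*np.sin(a),.25],down(a-np.pi/2)))
arm.set_joints(list(q)); claw.close(20)
q[0]=-.9; q[5]=1.0; arm.set_joints(list(q))
arm.movep(w(-.215,-.104,.12),QX)
arm.servo_line(w(-.215,-.104,.02),feed=.1)
s=get_state();print(s["t"],s["position"],s["wrist_force"],s["width"]);
print(arm.servo_line(w(-.13,-.104,.02),feed=.05,contact_N=15))
s=get_state();print(s["t"],s["position"],s["wrist_force"]);box()
E
```

```text
7.4167 [ 0.39775274 -0.28587267  0.02050757] [-0.04399055 -0.46238942  0.63139184] 0.006216581887499837
False
9.2667 [ 0.48186244 -0.29613309  0.01997761] [-1.42634358  0.69912813 -0.56684846]
[('top', array([-57.6, -93. ,  13.9]), array([23.3, 98.4]), np.float64(41.1)), ('scene', array([ -87.7, -117.5,    8.3]), array([52.5, 20.2]), np.float64(39.3))]
```

View pics/scene_last.png

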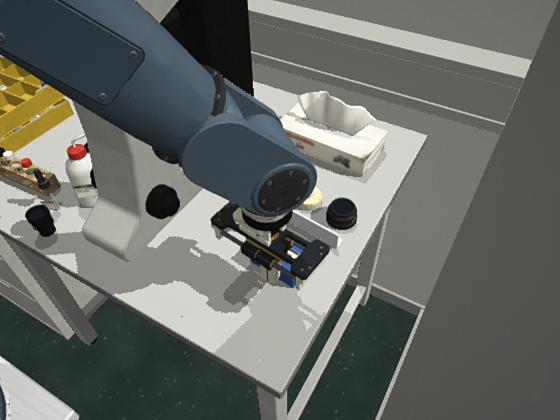

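Mostly occluded in this view. The top view's partial fit suggests the box turned too far, so I'll check that.

```bash
python3 -c "
import cv2
a=cv2.imread('pics/top_last.png')[140:320,210:380];cv2.imwrite('pics/topc2.png',cv2.resize(a,None,fx=3.3,fy=3.3,interpolation=cv2.INTER_CUBIC)[:600])"
```

```text
(no output)
```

View pics/topc2.png

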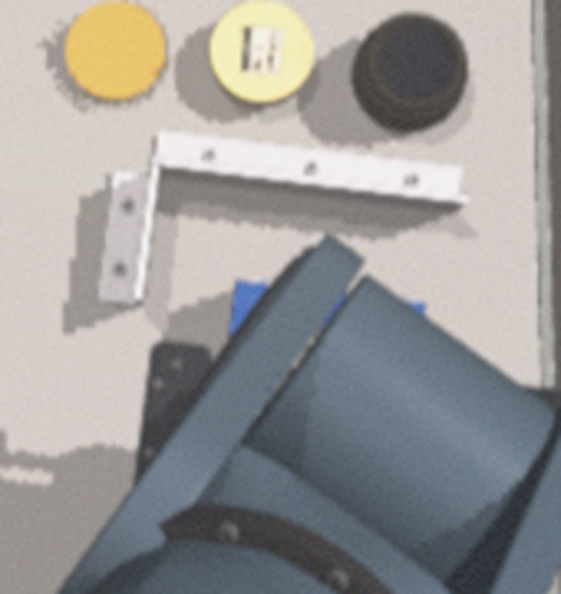

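The visible far edge slopes about 6.9°, which is parallel to the fence, so the box is aligned. I'll push it on to the fence, then retreat and look.

```bash
python3 - <<'E'
from h import *
def rel():
    s=get_state();d=np.array(s["position"][:2])-C;print(round(s["t"],1),np.round([d@ex*1e3,d@ey*1e3],1),np.round(s["wrist_force"],1))
print(arm.servo_line(w(-.068,-.104,.02),feed=.04,contact_N=8)); rel()
arm.servo_line(w(-.13,-.104,.02),feed=.1)
arm.servo_line(w(-.14,-.15,.13),feed=.15)
arm.movep(w(-.10,-.24,.13),QY); rel()
box()
E
python3 -c "
import cv2
a=cv2.imread('pics/top_last.png')[120:320,210:400];cv2.imwrite('pics/topc3.png',cv2.resize(a,None,fx=3,fy=3,interpolation=cv2.INTER_CUBIC))"
```

```text
True
10.6 [ -76.7 -103.7] [ 0.1  0.3 -0.2]
13.7 [-100.1 -239.7] [ 0.5 -0.7  0.7]
[('top', array([-34.7, -95.8,   0.2]), array([96.8, 65.1]), np.float64(41.7)), ('scene', array([-34.6, -88.2,  -0.9]), array([83.1, 68.8]), np.float64(39.4))]
```

View pics/topc3.png

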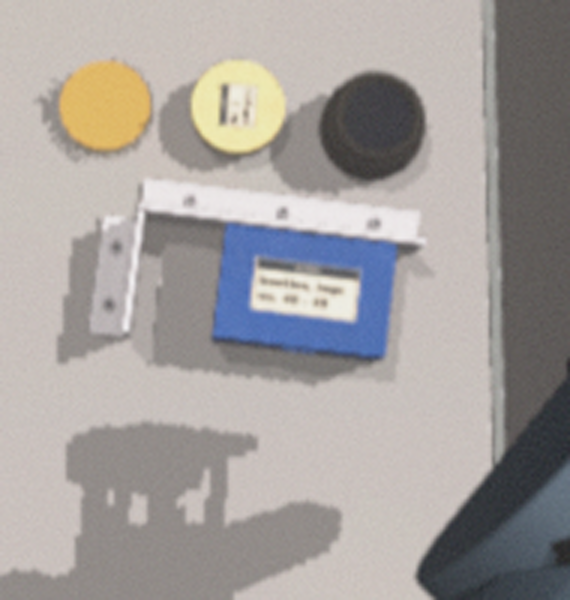

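The box is flush on the long fence and 47 mm short of the short one. Now I'll push the free end, then seat both sides again.

```bash
python3 - <<'E'
from h import *
def rel():
    s=get_state();d=np.array(s["position"][:2])-C;print(round(s["t"],1),np.round([d@ex*1e3,d@ey*1e3],1),np.round(s["wrist_force"],1))
arm.servo_line(w(-.036,-.185,.12),feed=.15)
arm.servo_line(w(-.036,-.185,.02),feed=.12)
print(arm.servo_line(w(-.036,-.097,.02),feed=.04,contact_N=8)); rel()
arm.servo_line(w(-.036,-.15,.02),feed=.1)
arm.servo_line(w(-.036,-.19,.13),feed=.15)
arm.servo_line(w(-.11,-.24,.13),feed=.15); rel()
box()
E
python3 -c "
import cv2
a=cv2.imread('pics/top_last.png')[120:320,210:400];cv2.imwrite('pics/topc4.png',cv2.resize(a,None,fx=3,fy=3,interpolation=cv2.INTER_CUBIC))"
```

```text
True
17.2 [ -36.1 -106.1] [ 0.4 -3.   1.6]
19.5 [-109.6 -239.7] [-0.8 -0.4  0.6]
[('top', array([-35. , -49.2,  -0.4]), array([96.4, 65.8]), np.float64(41.0)), ('scene', array([-34.1, -49.7,   1. ]), array([98.6, 69.5]), np.float64(39.7))]
```

View pics/topc4.png

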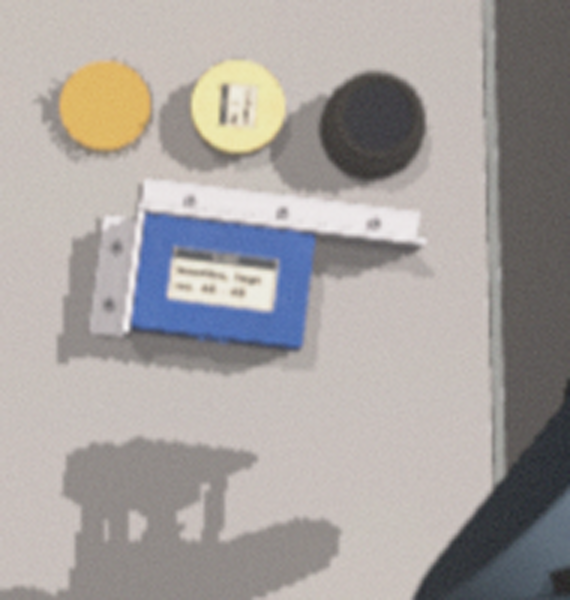

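The box is home to within measuring error. One gentle seating push on each side follows, then a final check from farther away.

```bash
python3 - <<'E'
from h import *
def rel():
    s=get_state();d=np.array(s["position"][:2])-C;print(round(s["t"],1),np.round([d@ex*1e3,d@ey*1e3],1),np.round(s["wrist_force"],1))
arm.movep(w(-.12,-.10,.13),QX)
arm.servo_line(w(-.12,-.052,.02),feed=.12)
print(arm.servo_line(w(-.066,-.052,.02),feed=.03,contact_N=8)); rel()
arm.servo_line(w(-.12,-.052,.02),feed=.1)
arm.servo_line(w(-.14,-.14,.13),feed=.15)
arm.movep(w(-.10,-.2,.13),QY)
arm.servo_line(w(-.034,-.15,.02),feed=.15)
print(arm.servo_line(w(-.034,-.097,.02),feed=.03,contact_N=8)); rel()
arm.servo_line(w(-.034,-.15,.02),feed=.1)
arm.servo_line(w(-.034,-.19,.13),feed=.15)
arm.servo_line(w(-.15,-.24,.15),feed=.15); rel()
box()
E
python3 -c "
import cv2
a=cv2.imread('pics/scene_last.png')[150:330,210:390];cv2.imwrite('pics/sc5.png',cv2.resize(a,None,fx=3.3,fy=3.3,interpolation=cv2.INTER_CUBIC)[:600,:800])"
```

```text
True
23.6 [-76.7 -51.8] [ 1.   0.3 -0.2]
True
29.1 [ -34.1 -106.1] [-0.5 -2.1  2.2]
31.6 [-149.4 -239.7] [ 0.3 -0.1 -0.2]
[('top', array([-34.9, -49.4,   0.4]), array([96.4, 65.6]), np.float64(42.1)), ('scene', array([-35. , -49.3,  -0. ]), array([98.2, 68.2]), np.float64(40.1))]
```

View pics/sc5.png

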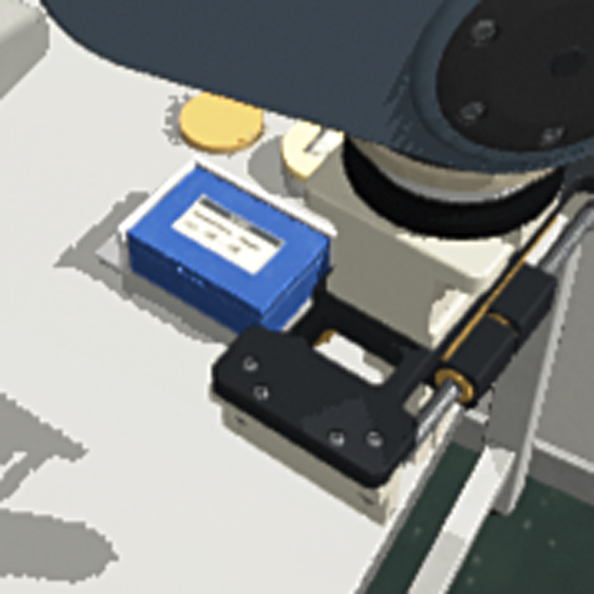

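The box sits flush in the corner against both fences, with its yaw within 0.4° of square. The bystanders are unmoved and the hand is clear.

```bash
python3 -c "
from h import *
print(close_job())"
```

```text
the job is handed in; nothing more can be done
None
```

The slide box is pushed home into the corner, flush along both fences to within camera accuracy (about 2 mm), with the petri dish, tin and lens left where they stood, the hand clear, and the job handed in at about 32 s.

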